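# Raise the dispensing case window to the red tab

## Robot

A 7-joint arm with a two-finger parallel gripper is mounted at the origin on the work surface. World frame = base frame: x ahead of the robot, y to its left, z up, the work surface at z = 0. Lengths are in m, angles in degrees, forces in N, time in s.
With the tool pointing down it reaches from about 0.425 to 0.875 m from the base axis. Payload 4.7 kg.
Tool frame: the origin (TCP) lies midway between the tips of the shut fingers; the grasp point (between the pads) lies 19 mm behind it; z points along the fingers, y is the line along which they close (so a half turn about z gives the same grasp; the last joint's range is limited). The gripper opens to 87 mm and grips with 3 to 60 N. Pads are 19 mm wide; open, the fingers measure 117 mm over their backs; the gripper's body (75 mm by 190 mm) begins 51 mm behind the grasp point.
Start: joints at [-63.593, 18.392, -4.016, 83.108, 1.295, 78.541, -3.26], TCP at [0.281, 0.586, 0.223] pointing down, gripper open.
Joint ranges: [-163.93, 163.93], [-17.29, 119.83], [-79.2, 71.16], [3.27, 140.29], [-89.18, 269.18], [5.43, 117.66], [-154.24, 154.24]. Speed limits (degrees/s): [147.25, 147.25, 180, 180, 180, 180, 180].

## Interface

Orientations are given as [roll, pitch, yaw] about the fixed x, y, z axes, in that order (R = Rz(yaw) Ry(pitch) Rx(roll)).
In Python, from cell import env, viewer, boxes_of, masks_of gives the robot as it stands. The module is installed in compiled form; this text tells all that it offers.
- The arm moves only by the tool apply_moves, never from a script. Its argument "moves" is a list of rows, each a list of 7 numbers: the shift along the tool's x, y, z scaled (see below), then the turn, a rotation vector about the tool's x, y, z scaled (see below), then the opening, from 0 (shut) to 1 (fully open). A call has 1 to 20 rows; each row is the pose to reach, as a shift and turn from the pose commanded when the call began, along the tool's axes at that moment; what a row does not reach only later rows make up. The controller multiplies each number of a shift by 0.2 m and each number of a turn by 1.5 rad. A row lasts 1/10 s, in which the tool goes at most 50 mm and 8.59 degrees, less where a joint would pass 70% of its speed; a pose out of reach is approached as far as the arm can. A call with a number of a shift or a turn outside -1 to 1 is refused whole. A call with a gripper value outside its range is refused whole. The fingers move at their own pace and stop on an object; "grip_force" is the grip in N (left out, the last holds). Time passes only in rows, so rows that repeat a pose let the fingers close. It gives the time, the measured TCP pose, the force, the opening and the grip force at its end, in the units of the state.
- env.get_obs(): the state, without advancing time (a new reading comes with each control period).
- viewer.read_camera(name): name is "side" or "top"; returns the picture (400x640x3 uint8, red, green, blue); there is no depth.
- viewer.get_calibration(name): a dict with "fov_y" (degrees; the focal length in pixels is half the picture's height over the tangent of half this angle, whatever the lens; pixels are square), "cx", "cy" (the principal point, pixels), "position" and "orientation" of the camera in the world. Camera axes: x right, y up, looking along -z (the intrinsics and any distortion apply to the point x, -y, -z); pixel columns grow to the right and rows downward; lengths in m; the calibration is good to about 2 mm. A picture is of the moment at which its call begins. get_calibration takes no time and is no camera call.
- env.sign_off(): hands the job in; it is judged then, once.
Trained networks look in the newest picture that a camera, given by its name, has taken for a name from the list of things; names that differ only in an ending like _2 or _b are one class to them, and where a whole thing is asked for, a point or a joint stands for the part that bears it (a point fixed in the world has none). Each returns a list of dicts, best first, with "conf" (0 to 1); they miss things now and then, are a little off and sometimes report something else, mostly with a low value. They report only what shows in the picture. A call takes as long as a camera call.
- boxes_of(camera, target): "location" ([column, row] in pixels, amid what is visible of it).
- masks_of(camera, target): "pixels" (400x640 bool, what is visible of it) and "location" ([column, row] in pixels, amid what is visible of it).
The state is a dict: "time_s": time; "qpos": joint angles; "joint_velocities": joint speeds; "effort": joint torques, N m; "tool_pos": TCP position; "tool_rot": TCP orientation; "force": force on the tool from outside, world axes, zero at the start; "wrist_torque": the same for the moment, N m; "grip_width": finger opening in m; "grasp_force": force on a finger pad.
Only numpy, scipy, OpenCV 4.12 (cv2) and the standard library are available. Lean on these libraries where they do the work, as an engineer would, in place of code of your own. Each camera call takes 0.05 s, during which the arm holds its last target. There are 200 camera calls.

## Task

Push the sliding glass window of the wooden dispensing case up its sloping front, from beneath its steel lip with the fingertips or the outside of the fingers, without pinching the lip, until the lip is level with the red tab on the post (ignore the blue tab). Leave the window standing open there by itself, and leave the tabs, the bottle, the jar and the tub where they stand.

Things in the scene. Friction and masses are not known exactly. Their poses are not given: they have to be found in the camera images.
- sash (a joint): how far the counterweighted glass window has slid up the slope, in m from its lowest position; 0 to 0.165, growing upward. Hidden weights balance it: it stays where it is left. Pushing it along the slope takes about 3 N at slow speed. The lip's upper face carries a black strip 330 x 22 x 4 mm, set back 12 mm from its outer edge: the lip counts as pinched when fingers press this strip and the steel bar at once.
- lip_mid (a point): centre of the steel lip that stands out from the window near its lower edge: a bar 336 mm wide (own y, level), 12 mm thick (own z), 34 mm from outer edge to glass (own x). Own z points up the slope, the way the window slides (40 degrees off vertical, away from the robot); own x points into the case, square to the glass, so the outer edge is at -x. The lip is at least 80 mm above the counter.
- red_mark (a point): the red tab, a plate 52 mm wide and 20 mm high with a small fin at mid height, on the front of the left (+y) post of the case. This point is in line with the lip's centre when the window is at the right height; same axes as lip_mid. It is 195 mm to the side of the middle of the lip.
- blue_mark (a point): the blue tab of the same shape on the right (-y) post: another setting, to be ignored. Both tabs are clamped stiffly to the posts and must stay there.
- case: pine dispensing case, 440 mm wide, 285 mm deep, 346 mm high, fixed; its sloping front faces the robot. Origin on the counter at the foot of the sloping front, mid width; x goes into the case, z up. Two 46 mm wide posts flank the window, standing 8 mm proud of the glass; below the window is a red painted sill, 4 mm proud of the glass.
- pill_bottle: white plastic bottle with green label, diameter 52 mm, 95 mm high, standing loose on the counter before the case; origin at the centre of its underside.
- amber_jar: amber jar with yellow cap, diameter 60 mm, 80 mm high, standing loose before the case; origin at the centre of its underside.
- tub: open yellow tub 100 x 75 x 50 mm, standing loose beside the case on its left; origin at the centre of its underside.

How it is judged (in metres and radians):
On the way:
1. the fingers push the lip (contact force between the fingers and sash_c0 above 0.5 N), for 0.1 s.
At the end, for the whole second after the job is handed in: The middle of the lip is level with the middle of the red tab within 10 mm along the slope, the window is at rest, and the bottle, jar and tub are within 20 mm of where they stood (z of lip_mid in the frame of red_mark between -0.01 and 0.01 m and velocity of joint sash between -0.005 and 0.005 m/s and distance of each of pill_bottle, amber_jar, tub from where it was at the start of the episode below 0.02 m); the robot touches nothing.
It fails at once if the lip is pinched between the fingers (pressed from above and below at once) (contact force between the fingers and sash_c0 above 3 N and contact force between the fingers and sash_c1 above 3 N).
It fails at once if a tab is shifted (5 mm) (distance of any of red_mark, blue_mark from where it was at the start of the episode above 0.005 m).
It fails at once if the bottle is pushed, lifted or carried away (20 mm) or tipped (distance of pill_bottle from where it was at the start of the episode above 0.02 m or angle between pill_bottle's own z axis and vertical above 0.4 rad).
It fails at once if the jar is pushed, lifted or carried away (20 mm) or tipped (distance of amber_jar from where it was at the start of the episode above 0.02 m or angle between amber_jar's own z axis and vertical above 0.4 rad).
It fails at once if the tub is pushed, lifted or carried away (20 mm) or tipped (distance of tub from where it was at the start of the episode above 0.02 m or angle between tub's own z axis and vertical above 0.4 rad).
It also fails if it takes over 38 s, if anything falls off the work surface, if the arm or the gripper's body presses on something with over 40 N, if the wrist force passes 120 N, or if a joint passes its speed limit or range.

## Working session

There is one attempt and no reset: what is moved stays moved. The work goes in short steps, Python scripts to look and compute and a tool call to move; the robot and the scene stay as the last step left them, time stands still between calls to the robot, and variables do not carry over. Pictures are saved under pics/ and viewed, at most 10 in all, crops included, and the job is handed in when it is done.

Besides the shell and the picture viewer there is one more tool, called after "Call:" as name(argument=value, ...), one argument or row to a line, values as JSON. apply_moves: Moves the arm, as the interface text tells. Shifts and turns lie within -1 to 1; 1 stands for 0.2 m of shift or 1.5 rad of turn. Its arguments: {"type":"object","properties":{"moves":{"type":"array","items":{"type":"array","items":{"type":"number","minimum":-1,"maximum":1}}},"grip_force":{"type":"number"}},"required":["moves"]}

```bash
mkdir -p pics; python3 - <<'E'
from cell import env, viewer, boxes_of, masks_of
import cv2
for c in("side","top"):
    im=viewer.read_camera(c); cv2.imwrite(f"pics/{c}0.png",im[:,:,::-1])
    print(c,viewer.get_calibration(c))
    for t in("lip_mid","sash","red_mark","blue_mark","case","pill_bottle","amber_jar","tub"):
        print(t,[(round(b["conf"],2),[round(float(v)) for v in b["location"]]) for b in boxes_of(c,t)[:2]])
o=env.get_obs();print(o)
E
```

```text
side {'fov_y': 49.6618140052713, 'cx': 311.3030285062879, 'cy': 201.61220266929323, 'position': array([ 0.40935004, -0.58963905,  0.58714021]), 'orientation': array([54.37739375, -0.43028255, -7.79653675])}
lip_mid [(0.88, [382, 197])]
sash []
red_mark [(0.52, [332, 137])]
blue_mark [(0.92, [439, 244])]
case [(0.85, [426, 196])]
pill_bottle [(0.82, [267, 206]), (0.49, [293, 319])]
amber_jar [(0.61, [294, 320]), (0.45, [335, 135])]
tub [(0.64, [280, 167]), (0.59, [266, 207])]
top {'fov_y': 46.227458094307785, 'cx': 314.057365574627, 'cy': 199.5135800028282, 'position': array([0.34884914, 0.08967381, 0.99884574]), 'orientation': array([ 10.48326502,   1.07387309, -89.08838897])}
lip_mid [(0.56, [354, 142])]
sash [(0.69, [350, 142]), (0.44, [458, 118])]
red_mark [(0.8, [247, 163])]
blue_mark [(0.61, [455, 117])]
case [(0.7, [340, 99])]
pill_bottle [(0.72, [284, 248])]
amber_jar [(0.84, [438, 241])]
tub [(0.72, [214, 229])]
{'time_s': 0.9, 'qpos': array([-63.5939658 ,  18.3909665 ,  -4.01692715,  83.10716925,
         1.29492696,  78.54155486,  -3.26184369]), 'joint_velocities': array([ 0.10741587, -0.03292775,  0.0510811 , -0.11758614, -0.02606793,
       -0.03397564,  0.2037837 ]), 'effort': array([ 2.67267515e-04, -4.91098952e+01, -4.03206255e-01, -3.12767529e+01,
       -6.38626562e-02,  3.36905569e-02,  2.49053130e-06]), 'tool_pos': array([0.28086357, 0.58620937, 0.22260085]), 'tool_rot': array([1.79994558e+02, 2.42825987e-03, 1.54401680e+02]), 'force': array([-0.01212903, -0.66741793, -0.46071772]), 'wrist_torque': array([ 0.01867942, -0.02247495, -0.01085637]), 'grasp_force': 0.0, 'grip_width': 0.08658569962914787}
```

View pics/side0.png

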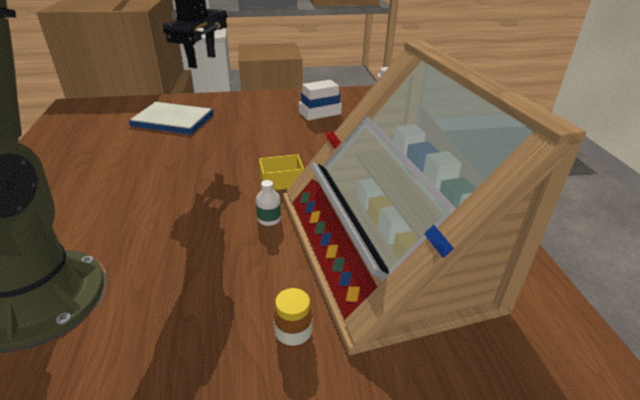

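View pics/top0.png

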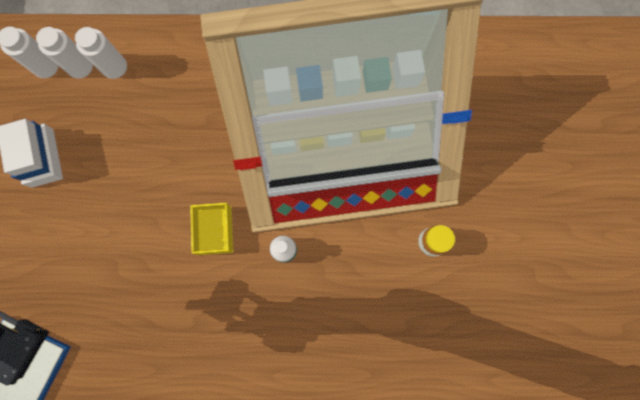

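The side view shows the lip with its black strip from about (318,168) to (385,272), red tab at (333,139) and blue tab at (438,241). In the top view the strip runs from (270,184) to (438,163), with the red tab at (247,163), the bottle at (283,248) and the jar at (438,240). Next I'll segment these and fit the pose.

```bash
cat > h.py <<'E'
import numpy as np,cv2
from scipy.spatial.transform import Rotation as R
from scipy.optimize import least_squares
from cell import env,viewer,boxes_of,masks_of
C={c:viewer.get_calibration(c) for c in("side","top")}
def proj(c,P):
    k=C[c];f=200/np.tan(np.radians(k["fov_y"]/2))
    p=R.from_euler("xyz",k["orientation"],degrees=True).inv().apply(np.atleast_2d(P)-k["position"])
    return np.c_[k["cx"]+f*p[:,0]/-p[:,2],k["cy"]+f*p[:,1]/p[:,2]]
def blob(m,near,rad=60):
    n,l,s,ce=cv2.connectedComponentsWithStats(m.astype(np.uint8))
    ok=[i for i in range(1,n) if s[i,4]>25 and np.hypot(*(ce[i]-near))<rad]
    return l==max(ok,key=lambda i:s[i,4])
def quad(m):
    c=max(cv2.findContours(m.astype(np.uint8),cv2.RETR_EXTERNAL,cv2.CHAIN_APPROX_NONE)[0],key=cv2.contourArea)
    return cv2.approxPolyN(c,4,ensure_convex=True).reshape(-1,2).astype(float)
def tri(d,x0=(.6,0,.15)):
    r=least_squares(lambda x:np.concatenate([proj(c,x)[0]-u for c,u in d.items()]),x0);return r.x,np.abs(r.fun).max()
def ax(yaw):  # lip frame axes as columns
    a=np.radians(40);return R.from_euler("z",yaw).as_matrix()@np.array([[np.cos(a),0,np.sin(a)],[0,1,0],[-np.sin(a),0,np.cos(a)]])
E
python3 - <<'E'
from h import *
near={"side":dict(k=(352,218),r=(333,139),b=(438,241)),"top":dict(k=(354,174),r=(247,163),b=(456,117))}
q={};t={}
for c in C:
    im=viewer.read_camera(c).astype(int);r,g,b=im[...,0],im[...,1],im[...,2]
    mk=blob(im.max(2)<50,near[c]["k"]);mr=blob((r>120)&(g<60)&(b<60),near[c]["r"],15);mb=blob((b>120)&(r<70),near[c]["b"],25)
    q[c]=quad(mk);print(c,q[c].tolist(),mk.sum())
    for n,m in(("r",mr),("b",mb)):
        t.setdefault(n,{})[c]=np.argwhere(m).mean(0)[::-1];print(n,m.sum(),t[n][c],quad(m).tolist())
    v=im.astype(np.uint8)[:,:,::-1].copy();
    for m in(mk,mr,mb):
        cs,_=cv2.findContours(m.astype(np.uint8),0,1);cv2.drawContours(v,cs,-1,(0,255,0),1)
    x0,y0=(280,120) if c=="side" else (230,80)
    cv2.imwrite(f"pics/{c}1.png",cv2.resize(v[y0:y0+160,x0:x0+250],None,fx=3,fy=3,interpolation=0))
# order-free fit of black strip top corners
loc=np.array([[-5,165,10],[-5,-165,10],[17,165,10],[17,-165,10]])/1e3
def res(x):
    P=x[:3]+loc@ax(x[3]).T;o=[]
    for c in q:
        u=proj(c,P);o+=[np.linalg.norm(q[c]-a,axis=1).min() for a in u]
    return o
x=least_squares(res,[.62,.03,.15,.05],loss="soft_l1").x
print("lip",x,res(x))
for n in t:
    p,e=tri(t[n]);print(n,p,e,"in lip frame",ax(x[3]).T@(p-x[:3]))
E
```

```text
side [[325.0, 168.0], [389.0, 272.0], [382.0, 272.0], [317.0, 163.0]] 584
r 94 [332.12765957 136.94680851] [[339.0, 141.0], [336.0, 144.0], [320.0, 135.0], [333.0, 131.0]]
b 59 [432.76271186 234.72881356] [[441.0, 245.0], [425.0, 234.0], [429.0, 228.0], [437.0, 231.0]]
top [[436.0, 164.0], [270.0, 186.0], [270.0, 181.0], [434.0, 159.0]] 912
r 247 [247.26315789 163.16194332] [[262.0, 166.0], [236.0, 170.0], [233.0, 160.0], [259.0, 157.0]]
b 273 [456.71428571 116.71794872] [[470.0, 120.0], [443.0, 124.0], [443.0, 114.0], [470.0, 110.0]]
lip [0.55636477 0.03354443 0.10541974 0.15016926] [np.float64(0.8796079645592909), np.float64(3.113450373732405), np.float64(0.19678084403695534), np.float64(1.740695893473282), np.float64(2.1722465461855625), np.float64(1.8437680368897107), np.float64(1.7067378821574093), np.float64(0.9761180995268632)]
r [0.57074513 0.23286379 0.15911428] 0.1473375981428262 in lip frame [-0.00077928  0.19492479  0.06943935]
b [ 0.64897003 -0.14621541  0.19323792] 1.6914855477389779 in lip frame [-0.00690834 -0.19159103  0.10884171]
```

```bash
cat >> h.py <<'E'
LIP=np.array([.5564,.0335,.1054]);YAW=.150
def toolrot(down):  # tool y = lip y, tool z 'down' deg below horizontal into the case
    a=np.radians(down);z=R.from_euler("z",YAW).apply([np.cos(a),0,-np.sin(a)]);y=ax(YAW)[:,1]
    return R.from_matrix(np.c_[np.cross(y,z),y,z])
def row(pos,rot,p0=None,r0=None):
    o=env.get_obs();p0=o["tool_pos"] if p0 is None else p0
    r0=R.from_euler("xyz",o["tool_rot"],degrees=True) if r0 is None else r0
    s=r0.inv().apply(np.array(pos)-p0)/.2;w=(r0.inv()*rot).as_rotvec()/1.5
    print(np.round(s,3),np.round(w,3))
E
python3 - <<'E'
from h import *
o=env.get_obs();r0=R.from_euler("xyz",o["tool_rot"],degrees=True)
for n,s,t in(("bottle",(267,206),(284,248)),("jar",(294,320),(438,241)),("tub",(280,170),(212,229))):
    print(n,tri({"side":s,"top":t}))
A=ax(YAW)
# sill/foot: lip plane down to counter
print("glass foot", LIP+A@[.017,0,0]-A[:,2]*((LIP+A@[.017,0,0])[2]/A[2,2]))
print("toolrot50",toolrot(50).as_euler("xyz",degrees=True), "slope dir",A[:,2],"normal",A[:,0])
row([.32,.45,.36],r0)
row([.36,.25,.36],r0)
row([.38,.03,.30],toolrot(50))
E
```

```text
bottle (array([0.42297313, 0.17072456, 0.03408108]), np.float64(0.9684055697699705))
jar (array([ 0.44562753, -0.14428572,  0.03682675]), np.float64(1.0454829896736442))
tub (array([0.46179461, 0.32273828, 0.02984906]), np.float64(0.4570529072315139))
glass foot [0.49089473 0.02359985 0.        ]
toolrot50 [ 180.           40.         -171.40563307] slope dir [0.6355698  0.09605698 0.76604444] normal [ 0.75744259  0.11447625 -0.64278761]
[-0.471 -0.53  -0.687] [0. 0. 0.]
[-1.083 -1.345 -0.687] [0. 0. 0.]
[-1.649 -2.294 -0.387] [-0.139 -0.451 -0.381]
```

View pics/top1.png

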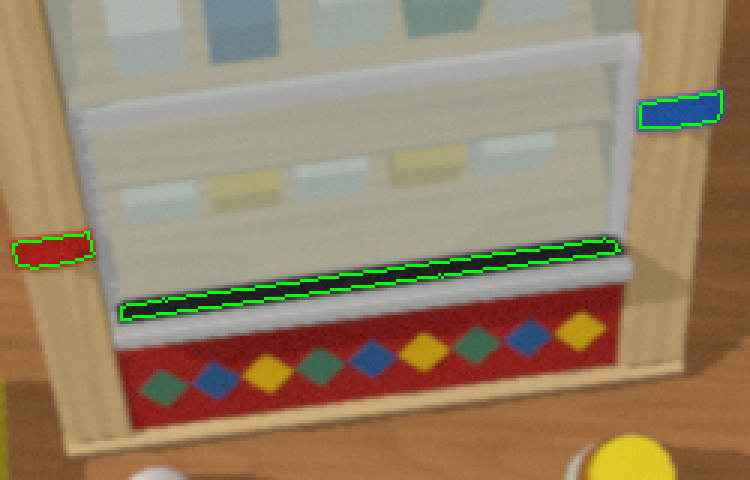

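The green outlines match the black strip, red tab and blue tab in the top crop. The lip is roughly 69 mm below the red tab. The midline between the bottle and the jar is free, so I'll start moving.

Call:
apply_moves(
  moves=[
    [-0.2,-0.3,-0.4,0,0,0,0],
    [-0.47,-0.53,-0.69,0,0,0,0],
    [-0.7,-0.75,-0.69,0,0,0,0],
    [-1,-1,-0.69,0,0,0,0],
    [-1,-1,-0.69,0,0,0,0],
  ],
)

```text
time_s: 1.5
tool_pos: [0.3485, 0.3847, 0.3427]
tool_rot: [179.9, 0.0, 154.4]
force: [1.0, -0.2, 0.2]
grip_width: 0.055
grasp_force: 0.0
```

```bash
python3 - <<'E'
from h import *
o=env.get_obs();print(o["qpos"],o["tool_pos"])
row([.38,.12,.34],toolrot(50))
row([.38,.03,.30],toolrot(50))
E
```

```text
[-5.29107543e+01  5.07393760e-01  2.17133615e+00  9.01491631e+01
 -1.87211429e-02  8.92435245e+01  1.36955836e+01] [0.34852352 0.38471604 0.34271914]
[-0.713 -1.126  0.012] [-0.138 -0.451 -0.381]
[-0.907 -1.532  0.211] [-0.138 -0.451 -0.381]
```

Call:
apply_moves(
  moves=[
    [-0.1,-0.2,0,-0.02,-0.06,-0.05,0],
    [-0.2,-0.4,0,-0.04,-0.12,-0.1,0],
    [-0.3,-0.6,0,-0.06,-0.18,-0.15,0],
    [-0.4,-0.8,0,-0.08,-0.26,-0.2,0],
    [-0.5,-0.9,0,-0.1,-0.34,-0.3,0],
    [-0.5,-0.9,0,-0.14,-0.45,-0.38,0],
    [-0.5,-0.9,0,-0.14,-0.45,-0.38,0],
  ],
)

```text
time_s: 2.2
tool_pos: [0.3593, 0.2291, 0.2728]
tool_rot: [-171.9, 21.3, 177.2]
force: [-2.3, 1.6, 0.7]
grip_width: 0.0029
grasp_force: 0.0
```

```bash
python3 - <<'E'
from h import *
o=env.get_obs();print(o["qpos"],o["tool_pos"])
row([.38,.03,.26],toolrot(50))
E
```

```text
[-39.69957465 -17.15910376 -12.63838531 116.24715736  18.90318652
  75.66802115  29.77655158] [0.35932469 0.22908073 0.27278942]
[-0.118 -0.963  0.253] [-0.161 -0.225 -0.099]
```

```bash
cat >> h.py <<'E'
import itertools
D=[([-63.594,18.391,-4.017,83.107,1.295,78.542,-3.262],[.28086,.58621,.2226],[179.995,.002,154.402]),
([-52.911,.507,2.171,90.149,-.0187,89.2435,13.6956],[.34852,.38472,.34272],[179.9,0,154.4]),
([-39.6997,-17.159,-12.638,116.247,18.903,75.668,29.777],[.35932,.22908,.27279],[-171.9,21.3,177.2])]
def fk(q,L,s=(-1,-1,-1,-1),off=0):
    r=lambda a,v:R.from_euler(a,v,degrees=True);z=np.array([0,0,1.])
    A=r("z",s[0]*q[0])*r("y",q[1])*r("z",s[1]*q[2]);p=L[0]*z+A.apply(L[1]*z)
    A=A*r("y",q[3]);A=A*r("z",s[2]*q[4]);p=p+A.apply(L[2]*z)
    A=A*r("y",q[5])*r("z",s[3]*q[6]+off);return p+A.apply(L[3]*z),A
E
python3 - <<'E'
from h import *
best=[]
for s in itertools.product((-1,1),repeat=4):
  for off in(0,90,180,270):
    def f(L):
        o=[]
        for q,p,e in D:
            P,A=fk(q,L,s,off);o+=list(P-p)+list(.2*(A.inv()*R.from_euler("xyz",e,degrees=True)).as_rotvec())
        return o
    r=least_squares(f,[.3,.46,.51,.41]);best.append((r.cost,s,off,r.x,np.abs(r.fun).max()))
best.sort(key=lambda b:b[0])
for b in best[:2]:print(b)
_,s,off,L,_=best[0]
lo=np.array([-163.93,-17.29,-79.2,3.27,-89.18,5.43,-154.24]);hi=np.array([163.93,119.83,71.16,140.29,269.18,117.66,154.24])
q0=env.get_obs()["qpos"]
def ik(pos,rot):
    g=lambda q:np.r_[(lambda P,A:np.r_[10*(P-pos),(A.inv()*rot).as_rotvec()])(*fk(q,L,s,off)),1e-4*(q-q0)]
    r=least_squares(g,np.clip(q0,lo+1,hi-1),bounds=(lo+.5,hi-.5));P,A=fk(r.x,L,s,off)
    return np.round(r.x),np.round(1e3*(P-pos)),round(np.degrees((A.inv()*rot).magnitude()),1)
A=ax(YAW)
for d in(40,50,60,70):
    for n,l in(("pre",[-.06,0,-.03]),("under",[.005,0,-.03]),("up",[.005,0,.055])):
        print(d,n,*ik(LIP+A@np.array(l),toolrot(d)))
E
```

```text
(np.float64(0.0007133470225579189), (-1, -1, -1, -1), 90, array([0.30108419, 0.48514966, 0.50943503, 0.43915123]), np.float64(0.023067937274920347))
(np.float64(0.008185526555094214), (-1, 1, -1, -1), 90, array([-0.18841766,  0.34726593,  0.53684822, -0.20111883]), np.float64(0.08214485648994985))
40 pre [ 16. -17.   0. 140. -37.  36. 145.] [ 7. -2.  2.] 19.2
40 under [-56. -17.  57. 140.   8.  17.  98.] [ 6. -1.  3.] 16.4
40 up [-43. -17.  41. 140.  17.  10.  85.] [ 2. -0.  1.] 6.7
50 pre [ 14. -17.   0. 140. -34.  35. 140.] [ 6. -1. -3.] 11.0
50 under [-56. -16.  53. 140.  22.  18.  80.] [ 3. -0.  1.] 7.1
50 up [-48. -17.  43. 137.  26.  16.  75.] [-0.  0.  0.] 0.0
60 pre [  3. -17.   0. 137. -11.  35. 109.] [ 2. -0. -1.] 3.7
60 under [-41. -11.  39. 138.   9.  21.  90.] [-0.  0.  0.] 0.0
60 up [-30.  -8.  27. 128.   1.  30.  95.] [-0.  0.  0.] 0.0
70 pre [-34. -15.  30. 131.   9.  42.  89.] [-0.  0.  0.] 0.0
70 under [-19.  -3.  17. 128.  -3.  35.  99.] [-0.  0.  0.] 0.0
70 up [-16.  -1.  14. 118.  -3.  43.  98.] [-0.  0.  0.] 0.0
```

```bash
python3 - <<'E'
from h import *
row([.44,.10,.27],toolrot(65))
row([.45,.03,.24],toolrot(65))
E
```

```text
[-0.4   -0.595  0.257] [-0.146 -0.052 -0.119]
[-0.408 -0.915  0.468] [-0.146 -0.052 -0.119]
```

Call:
apply_moves(
  moves=[
    [0,0,0,0,0,0,0],
    [0,0,0,0,0,0,0],
  ],
)

```text
time_s: 2.4
tool_pos: [0.3632, 0.2312, 0.2765]
tool_rot: [-172.9, 20.9, 176.7]
force: [0.3, -1.0, -0.0]
grip_width: 0.0005
grasp_force: 0.0
```

```bash
python3 - <<'E'
from h import *
o=env.get_obs();print(o["qpos"],o["tool_pos"])
row([.45,.03,.24],toolrot(65))
E
```

```text
[-42.34163531 -17.10015535  -9.7019406  115.74870797  18.96066839
  75.66063938  29.80708547] [0.36323284 0.23122798 0.27648294]
[-0.393 -0.93   0.464] [-0.136 -0.055 -0.124]
```

Call:
apply_moves(
  moves=[
    [-0.25,-0.2,0.1,-0.02,0,-0.02,0],
    [-0.4,-0.35,0.2,-0.05,-0.02,-0.05,0],
    [-0.4,-0.5,0.3,-0.08,-0.03,-0.08,0],
    [-0.4,-0.65,0.38,-0.11,-0.05,-0.1,0],
    [-0.4,-0.8,0.42,-0.136,-0.055,-0.124,0],
    [-0.4,-0.93,0.46,-0.136,-0.055,-0.124,0],
    [-0.4,-0.93,0.46,-0.136,-0.055,-0.124,0],
    [-0.4,-0.93,0.46,-0.136,-0.055,-0.124,0],
  ],
)

```text
time_s: 3.2
tool_pos: [0.4776, 0.0511, 0.1676]
tool_rot: [179.9, 21.1, -171.6]
force: [-0.2, 0.3, 0.2]
grip_width: 0.0005
grasp_force: 0.0
```

```bash
python3 - <<'E'
from h import *
o=env.get_obs();print(o["qpos"],o["tool_pos"])
A=ax(YAW)
for l in([-.065,-.01,-.035],[-.004,-.01,-.03]):
    p=LIP+A@np.array(l);print(p);row(p,toolrot(65))
E
```

```text
[ 24.53401536 -17.1870758  -28.61287492 126.7196649  -13.11210981
  47.90596425 101.01172039] [0.47759076 0.05108979 0.16755802]
[0.48641567 0.01280934 0.12036964]
[ 0.071 -0.196  0.225] [ 0.001 -0.045 -0.002]
[0.53579752 0.02027267 0.08498982]
[-0.099 -0.196  0.48 ] [ 0.001 -0.045 -0.002]
```

Call:
apply_moves(
  moves=[
    [0.07,-0.1,0.1,0,-0.02,0,0],
    [0.07,-0.2,0.225,0,-0.045,0,0],
    [0.07,-0.2,0.225,0,-0.045,0,0],
    [0.07,-0.2,0.225,0,-0.045,0,0],
  ],
)

```text
time_s: 3.6
tool_pos: [0.4876, 0.016, 0.1222]
tool_rot: [179.9, 25.0, -171.3]
force: [0.4, 0.2, 0.2]
grip_width: 0.0
grasp_force: 0.0
```

```bash
python3 - <<'E'
from h import *
o=env.get_obs();print(o["qpos"],o["tool_pos"])
A=ax(YAW)
im=[viewer.read_camera(c)[100:300,200:520,::-1] for c in ("side",)]+[viewer.read_camera("top")[60:260,200:520,::-1]]
cv2.imwrite("pics/s2.png",cv2.resize(np.vstack(im),None,fx=1.5,fy=1.5))
l=A.T@(o["tool_pos"]-LIP);print("tip local",l)
for l in([-.03,-.01,-.032],[-.004,-.01,-.03]):
    p=LIP+A@np.array(l);print(p);row(p,toolrot(65))
E
```

```text
[ 21.96172309 -14.62884496 -22.15999882 132.488836   -14.95687025
  37.04023837 108.06952864] [0.487609   0.01603505 0.12223257]
tip local [-0.06492432 -0.00698884 -0.03250461]
[0.51483287 0.01710418 0.10017021]
[-0.068 -0.019  0.161] [0.002 0.002 0.003]
[0.53579752 0.02027267 0.08498982]
[-0.132 -0.02   0.274] [0.002 0.002 0.003]
```

View pics/s2.png

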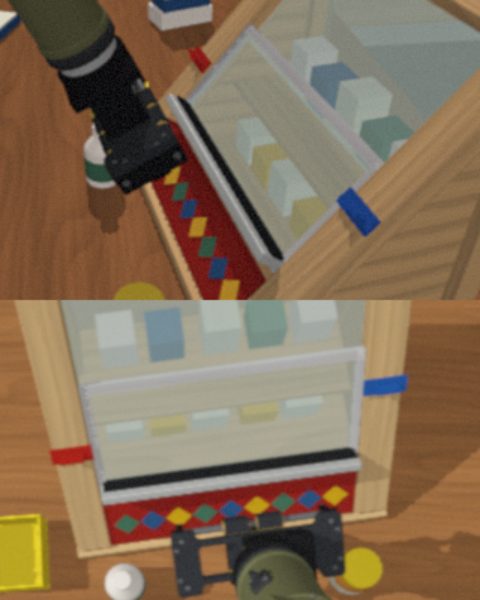

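The gripper hangs in front of the sill, around (290,545) in the top half, with its fingers below the lip. It is clear of the bottle and of the lower-standing jar. I'll slide in under the lip next.

Call:
apply_moves(
  moves=[
    [-0.03,-0.01,0.08,0,0,0,0],
    [-0.07,-0.02,0.16,0,0,0,0],
    [-0.1,-0.02,0.22,0,0,0,0],
    [-0.13,-0.02,0.27,0,0,0,0],
    [-0.13,-0.02,0.27,0,0,0,0],
  ],
)

```text
time_s: 4.2
tool_pos: [0.535, 0.0203, 0.0844]
tool_rot: [180.0, 25.1, -171.1]
force: [-0.1, 0.4, 0.3]
grip_width: 0.0005
grasp_force: 0.0
```

```bash
python3 - <<'E'
from h import *
o=env.get_obs();print(o["qpos"],o["force"])
A=ax(YAW)
print("tip local",A.T@(o["tool_pos"]-LIP))
for l in([-.004,-.01,-.015],[-.004,-.01,.02],[-.004,-.01,.045]):
    row(LIP+A@np.array(l),toolrot(65))
E
```

```text
[ 23.13269241  -4.16594559 -25.5425427  129.28936137  -8.97169442
  29.7877333  103.00850572] [-0.06191638  0.35436397  0.32495668]
tip local [-0.0042213  -0.00982541 -0.03092584]
[-0.073 -0.001 -0.033] [0.002 0.001 0.004]
[-0.231 -0.002 -0.106] [0.002 0.001 0.004]
[-0.345 -0.002 -0.159] [0.002 0.001 0.004]
```

Call:
apply_moves(
  moves=[
    [-0.02,0,-0.01,0,0,0,0],
    [-0.04,0,-0.02,0,0,0,0],
    [-0.06,0,-0.03,0,0,0,0],
    [-0.08,0,-0.04,0,0,0,0],
    [-0.1,0,-0.045,0,0,0,0],
    [-0.12,0,-0.055,0,0,0,0],
    [-0.14,0,-0.065,0,0,0,0],
    [-0.16,0,-0.075,0,0,0,0],
    [-0.18,0,-0.085,0,0,0,0],
    [-0.2,0,-0.09,0,0,0,0],
    [-0.215,0,-0.1,0,0,0,0],
    [-0.225,0,-0.105,0,0,0,0],
    [-0.23,0,-0.106,0,0,0,0],
    [-0.23,0,-0.106,0,0,0,0],
  ],
)

```text
time_s: 5.6
tool_pos: [0.5662, 0.024, 0.1225]
tool_rot: [-180.0, 25.0, -171.2]
force: [-4.0, -0.3, 0.1]
grip_width: 0.0006
grasp_force: 2.7
```

```bash
cat > m.py <<'E'
from h import *
import sys
A=ax(YAW);o=env.get_obs();print(o["force"],"tip local",A.T@(o["tool_pos"]-LIP))
zs={};v=[]
for c in C:
    im=viewer.read_camera(c);m=(im.max(2)<50)
    # visible black pixels: search lip travel s maximizing dark within projected strip
    best=[]
    for s in np.arange(-.02,.12,.001):
        tot=0
        for y0 in np.linspace(-.16,.16,33):
            if -.08<y0<.08: continue   # gripper zone
            u=proj(c,LIP+A@np.array([.006,y0,s+.010]))[0];tot+=int(im[int(round(u[1])),int(round(u[0]))].max())
        best.append((tot,s))
    b=np.array(best);w=b[:,0]<b[:,0].min()+.3*(np.median(b[:,0])-b[:,0].min());print(c,"travel",b[w,1].min(),b[w,1].max())
    x0,y0=(220,90) if c=="side" else (200,60)
    v.append(im[y0:y0+200,x0:x0+320,::-1])
cv2.imwrite(f"pics/{sys.argv[1]}.png",cv2.resize(np.vstack(v),None,fx=1.5,fy=1.5))
E
python3 m.py s3
```

```text
[-3.97720934 -0.25849871  0.08679618] tip local [-0.004674   -0.01084333  0.01843302]
side travel 0.035000000000000045 0.04300000000000005
top travel 0.03300000000000004 0.046000000000000055
```

View pics/s3.png

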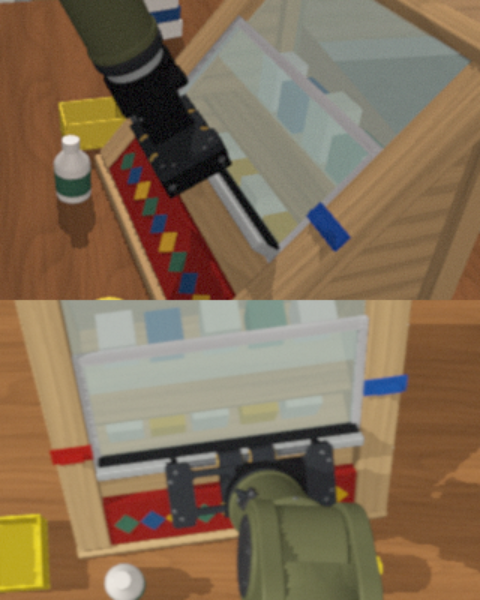

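The window is open about 39 mm. The side half shows the lip's right end near (272,247), and in the top half the strip runs from (100,462) to (360,428), still below the red tab at (72,455). I'll push 28 mm more.

Call:
apply_moves(
  moves=[
    [-0.02,0,-0.01,0,0,0,0],
    [-0.04,0,-0.02,0,0,0,0],
    [-0.06,0,-0.03,0,0,0,0],
    [-0.08,0,-0.037,0,0,0,0],
    [-0.1,0,-0.046,0,0,0,0],
    [-0.11,0,-0.051,0,0,0,0],
    [-0.12,0,-0.056,0,0,0,0],
    [-0.127,0,-0.059,0,0,0,0],
    [-0.127,0,-0.059,0,0,0,0],
    [-0.127,0,-0.059,0,0,0,0],
  ],
)

```text
time_s: 6.7
tool_pos: [0.584, 0.0268, 0.144]
tool_rot: [-180.0, 25.1, -171.2]
force: [-4.1, -1.6, 1.3]
grip_width: 0.0003
grasp_force: 2.7
```

```bash
python3 m.py s4; python3 - <<'E'
from h import *
t={}
for c,n in(("side",(333,139)),("top",(247,163))):
    im=viewer.read_camera(c).astype(int);r,g,b=im[...,0],im[...,1],im[...,2]
    m=(r>100)&(g<70)&(b<70)
    try: m=blob(m,n,15);t[c]=np.argwhere(m).mean(0)[::-1];print(c,m.sum(),t[c])
    except ValueError: print(c,"hidden")
    A=ax(YAW)
    for s in(.06,.065,.07,.075):print(s,proj(c,LIP+A@[0,.195,s])[0],proj(c,LIP+A@[.005,.195,s])[0])
E
```

```text
[-4.05391377 -1.61241158  1.28194851] tip local [-0.00465773 -0.01080006  0.04645612]
side travel 0.06500000000000007 0.07000000000000008
top travel 0.06200000000000007 0.07300000000000008
side hidden
0.06 [329.76808123 140.44918575] [331.39959974 141.55629918]
0.065 [331.24143106 138.67096721] [332.87117141 139.78510027]
0.07 [332.71947053 136.88708862] [334.34741319 138.00828038]
0.075 [334.20222209 135.09752292] [335.82834734 136.2258127 ]
top 256 [247.06640625 163.24609375]
0.06 [248.2144497 167.142578 ] [248.26274175 165.60833072]
0.065 [247.70527269 164.96891865] [247.75598281 163.43868146]
0.07 [247.19237213 162.77936357] [247.24553439 161.25323595]
0.075 [246.67570701 160.57373775] [246.73135604 159.05182104]
```

View pics/s4.png

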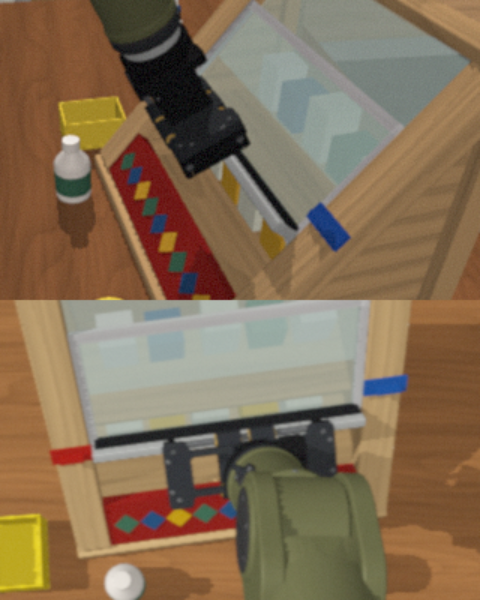

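The lip has travelled about 67.5 mm and the red tab sits at 66–69 mm. The top half shows the lip's left end at (95,453) in line with the tab at (72,455). I'll back off: first down the slope, then straight out.

Call:
apply_moves(
  moves=[
    [0.03,0,0.012,0,0,0,0],
    [0.06,0,0.025,0,0,0,0],
    [0.08,0,0.037,0,0,0,0],
    [0.15,0,-0.03,0,0,0,0],
    [0.18,0,-0.15,0,0,0,0],
    [0.22,0,-0.3,0,0,0,0],
    [0.25,0,-0.42,0,0,0,0],
    [0.25,0,-0.42,0,0,0,0],
    [0.25,0,-0.42,0,0,0,0],
  ],
)

```text
time_s: 7.8
tool_pos: [0.5039, 0.0145, 0.1984]
tool_rot: [-180.0, 25.0, -171.2]
force: [0.4, -0.3, 0.2]
grip_width: 0.0003
grasp_force: 0.0
```

```bash
python3 m.py s5; python3 - <<'E'
from h import *
A=ax(YAW)
t={}
for c,n in(("side",(333,139)),("top",(247,163))):
    im=viewer.read_camera(c).astype(int);r,g,b=im[...,0],im[...,1],im[...,2]
    try: t[c]=np.argwhere(blob((r>100)&(g<70)&(b<70),n,15)).mean(0)[::-1]
    except ValueError: print(c,"hidden")
if len(t)==2:
    p,e=tri(t);print("red",A.T@(p-LIP),e)
E
```

```text
[ 0.42338766 -0.30240868  0.16986958] tip local [-0.10171441 -0.01097443  0.03601693]
side travel 0.06500000000000007 0.07000000000000008
top travel 0.06100000000000007 0.07400000000000008
red [-0.00580232  0.19516189  0.07142303] 0.8397421827307312
```

View pics/s5.png

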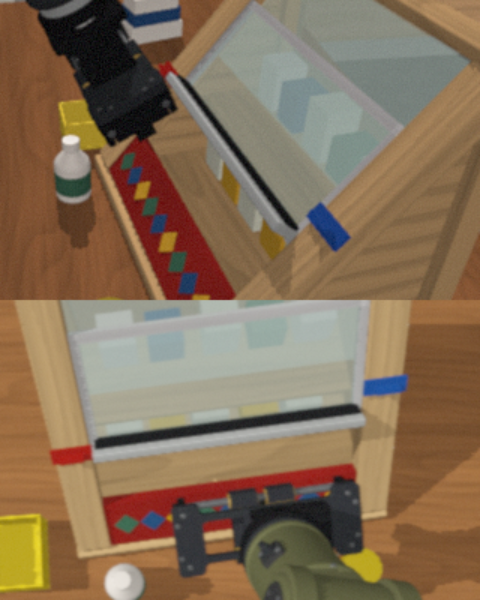

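The window stands by itself at about 67.5 mm, with the lip's left end (95,452) in line with the red tab (72,455). The gripper is clear, and the bottle, jar and tub haven't moved, so I'm handing in.

```bash
python3 -c "
from cell import env
print(env.sign_off())"
```

```text
the job is handed in; nothing more can be done
None
```

The window is pushed up about 67 mm and stands by itself with its lip level with the red tab to within about 4 mm by camera; the gripper is clear, nothing else was seen to move, and the job is handed in (no verdict came back).

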